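# Lay the tea tray

## Robot

A 6-joint arm with a two-finger parallel gripper is mounted at the origin on a cart in front of the work surface, level with it; the furniture and walls round the work are solid. World frame = base frame: x ahead of the robot, y to its left, z up, the work surface at z = 0. Lengths are in m, angles in rad, forces in N, time in s.
With the tool pointing down it reaches from about 0.325 to 0.775 m from the base axis. Payload 5.5 kg.
Tool frame: the origin (TCP) lies between the finger pads; the fingertips stand 19 mm ahead of it and the grasp point (between the pads) is the TCP; z points along the fingers, y is the line along which they close (so a half turn about z gives the same grasp; the last joint's range is limited). The gripper opens to 88 mm and grips with 3 to 60 N. Pads are 20 mm wide; open, the fingers measure 115 mm over their backs; the gripper's body (75 mm by 178 mm) begins 61 mm behind the grasp point.
Start: joints at [-1.286, 0.091, 1.231, -0, 1.82, -0.057], TCP at [0.201, -0.565, 0.242] pointing down, gripper open.
Joint ranges: [-2.87, 2.87], [-0.86, 2.18], [0.17, 2.46], [-1.51, 4.65], [0.06, 2.69], [-2.65, 2.65]. Speed limits (rad/s): [2.57, 2.57, 3.01, 3.14, 3.14, 3.14].

## Interface

Orientations are given as a 3x3 rotation matrix whose columns are the frame's x, y, z axes.
In Python, from bench import env, read_camera gives the robot as it stands.
- The arm moves only by the shell command python3 -m jog 'ROWS' [OPENING] [FORCE]. ROWS is JSON, a list of rows, each a list of 6 numbers: the shift along the tool's x, y, z in units of 30 mm (1.0 is 30 mm), then the turn, a rotation vector about the tool's x, y, z in units of 5 degrees (1.0 is 5 degrees). In form: [[dx, dy, dz, rx, ry, rz], ...]. A call has 1 to 12 rows; each row shifts and turns the commanded pose from where the row before left it, along the tool's axes as they then stand; what a row does not reach is not made up. A row lasts 1/8 s, in which the tool goes at most 62.5 mm and 10.7 degrees, less where a joint would pass 70% of its speed; a pose out of reach is approached as far as the arm can. A call is refused whole if a number of a shift passes 1 or a number of a turn 1, either way. A call with a gripper value outside its range is refused whole. OPENING is the finger opening in mm, from 0 to 87.8, set as the call begins (- or left out, the last holds). The fingers move at their own pace and stop on an object; FORCE is the grip in N (left out, the last holds). Time passes only in rows, so rows that do not move let the fingers close. It gives the time, the measured TCP pose, the force, the opening and the grip force at its end, in the units of the state.
- env.observe(): the state, without advancing time (a new reading comes with each control period).
- read_camera(name): name is "scene" or "top"; returns a dict with "img" (480x640x3 uint8, red, green, blue), "K" (3x3 intrinsics, pixels), "extrinsics" (4x4, takes a point from camera to world coordinates). Camera axes: x right, y down, z forward; pixel columns grow to the right and rows downward; lengths in m; the calibration is good to about 2 mm. A picture is of the moment at which its call begins. There is no depth.
- env.sign_off(): hands the job in; it is judged then, once.
The state is a dict: "clock": time; "joints": joint angles; "dq": joint speeds; "tau": joint torques, N m; "tool_pos": TCP position; "orientation": TCP orientation; "ft_force": force on the tool from outside, world axes, zero at the start; "torque": the same for the moment, N m; "grip_width": opening from 0.0 (shut) to 1.0 (fully open); "finger_force": force on a finger pad.
Only numpy, scipy, OpenCV 4.12 (cv2) and the standard library are available. Lean on these libraries where they do the work, as an engineer would, in place of code of your own. Each camera call takes 0.05 s, during which the arm holds its last target. There are 200 camera calls.

## Task

Lay the tea tray: stand the honey jar in the deep square cup, set the kitchen timer in the round dish, put the lemon that lies on the bare worktop in the low oblong dish, and lay the teaspoon lengthways in the long spoon rest, each resting fully down on the bottom of its dish; keep the honey upright on the way. Leave the slim spice jar, the lemon on the chopping board and everything else where they are.

Things in the scene. Friction and masses are not known exactly. Their poses are not given: they have to be found in the camera images.
- honey: Jar of honey with a white screw lid, 58 x 62 mm, 99 mm tall, about 0.44 kg, upright on the bare worktop. Origin: centre of its underside, z up.
- timer: Round wind-up kitchen timer, red top on a white foot, 62 mm across, 40 mm tall, 0.11 kg, on the bare worktop; the dial does not turn here. Origin: centre of its underside, z up.
- lemon_mid (a point): The lemon that lies on the bare worktop (not the one on the chopping board): 78 mm long along its x axis, 55 mm across, 56 mm tall, 0.11 kg. This point is its middle, 28 mm above its underside. It holds its pose when set down level.
- teaspoon: Steel teaspoon lying flat on the worktop, 130 mm long along its x axis, 26 mm at its widest, 11 mm tall, 20 g. Origin: middle of its length, at its underside, z up. It can be pinched across its width at the middle with the fingertips down to the worktop.
- honey_cup: Deep square pale grey cup for the honey jar: 86 x 86 mm outside, 78 x 78 inside, 40 tall, floor 4 above its underside. Like the dishes it is fixed in a wooden tray, its underside 6 mm above the worktop. Origin: centre of its underside; y along the tray's long side, z up. Cup, round and oblong dish stand in a row along y, 94 mm apart, in any order; the spoon rest lies 82 mm towards -x of the row.
- timer_dish: Low round pale grey dish for the timer: 86 mm outside, 78 mm inside diameter, 14 mm tall, floor 4 mm above its underside, which is 6 mm above the worktop. Origin: centre of its underside; axes as for honey_cup.
- lemon_dish: Low oblong pale grey dish for the lemon: 72 mm (x) by 94 mm (y) outside, 66 by 88 mm inside, 16 mm tall, floor 3 mm above its underside, which is 6 mm above the worktop; the lemon lies in it lengthways along y. Origin: centre of its underside; axes as for honey_cup.
- spoon_rest: Long low pale grey dish for the teaspoon: 70 mm (x) by 172 mm (y) outside, 64 by 166 mm inside, 13 mm tall, floor 3 mm above its underside, which is 6 mm above the worktop; the spoon lies in it along y, either way round. Origin: centre of its underside; axes as for honey_cup. The tray (172 x 298 mm, rim 14 mm high) has brass handles up to 37 mm high at its short ends.
- spice_jar: Look-alike to be left alone: slim spice jar with a screw cap, 46 mm across, 106 mm tall, upright on the bare worktop. Origin: centre of its underside.
- board_lemon_mid (a point): Look-alike to be left alone: the second lemon (76 x 56 x 55 mm), lying on the wooden chopping board (22 mm thick) at the left front. This point is its middle.

How it is judged:
By the outcome, as a careful person would: the job done as asked, in the order asked, and still so for the second after the job is handed in, with the robot touching nothing.
It also fails if it takes over 104 s, if anything falls off the work surface, if the arm or the gripper's body presses on something with over 40 N, if the wrist force passes 120 N, or if a joint passes its speed limit or range.

## Working session

There is one attempt and no reset: what is moved stays moved. The work goes in short steps, Python scripts to look and compute and a shell command to move; the robot and the scene stay as the last step left them, time stands still between calls to the robot, and variables do not carry over. Pictures are saved under pics/ and viewed, at most 14 in all, crops included, and the job is handed in when it is done.

```bash
ls; mkdir -p pics
python3 - <<'E'
from bench import env, read_camera
import cv2
for n in ("scene","top"):
    c=read_camera(n); cv2.imwrite(f"pics/{n}0.png",c["img"][:,:,::-1]); print(n,c["K"].round(1).tolist(),c["extrinsics"].round(3).tolist())
o=env.observe(); print({k:o[k] for k in("clock","tool_pos","orientation","grip_width","ft_force")})
E
```

```text
pics
scene [[600.9, 0.0, 318.5], [0.0, 600.9, 245.2], [0.0, 0.0, 1.0]] [[-0.754, -0.466, 0.462, -0.242], [-0.657, 0.547, -0.519, 0.812], [-0.011, -0.695, -0.719, 1.2], [0.0, 0.0, 0.0, 1.0]]
top [[622.2, 0.0, 314.7], [0.0, 622.2, 242.5], [0.0, 0.0, 1.0]] [[0.002, -0.999, 0.052, 0.404], [-1.0, -0.003, -0.013, -0.002], [0.013, -0.052, -0.999, 1.416], [0.0, 0.0, 0.0, 1.0]]
{'clock': 0.1, 'tool_pos': array([ 0.20104662, -0.56506802,  0.24061086]), 'orientation': array([[ 9.42141025e-01,  3.35216446e-01, -4.72245050e-04],
       [ 3.35216755e-01, -9.42139493e-01,  1.70375022e-03],
       [ 1.26204384e-04, -1.76347744e-03, -9.99998437e-01]]), 'grip_width': 0.9989394370035368, 'ft_force': array([ 0.04311279,  1.46045924, -0.36154821])}
```

View pics/scene0.png

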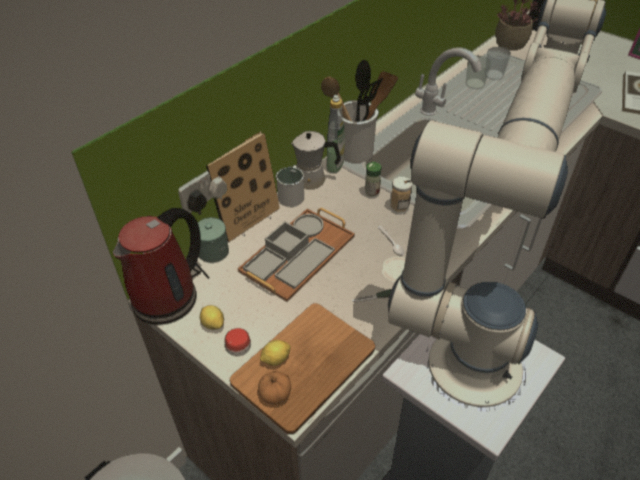

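View pics/top0.png

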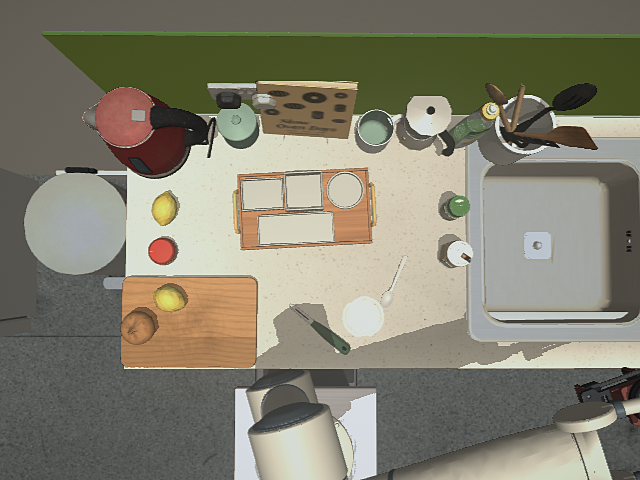

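The top view shows the lemon at (165,208), the timer (162,250), the honey (459,253), the spice jar (458,206) and the spoon from (387,300) to (405,257). In the tray, left to right, are the oblong dish (263,194), cup (304,190) and round dish (346,190), with the spoon rest at (296,228). I'll measure more finely.

```bash
cat > h.py <<'E'
import numpy as np, cv2
from bench import env, read_camera
def ray(c,u,v):
    E=c["extrinsics"]; d=E[:3,:3]@np.linalg.inv(c["K"])@[u,v,1]; return E[:3,3],d
def at(c,u,v,z):
    p,d=ray(c,u,v); return (p+d*(z-p[2])/d[2]).round(4)
def proj(c,P):
    E=c["extrinsics"]; q=c["K"]@(E[:3,:3].T@(np.array(P)-E[:3,3])); return q[:2]/q[2]
def tri(c1,a,c2,b):
    p,d=ray(c1,*a);q,e=ray(c2,*b)
    A=np.stack([d,-e],1);s=np.linalg.lstsq(A,q-p,rcond=None)[0]
    x,y=p+d*s[0],q+e*s[1]; return (x+y)/2,np.linalg.norm(x-y)
E
python3 - <<'E'
from h import *
t=read_camera("top");s=read_camera("scene")
I=t["img"][:,:,::-1];S=s["img"][:,:,::-1]
def crop(I,u,v,w,h,k): return cv2.resize(I[v:v+h,u:u+w],None,fx=k,fy=k,interpolation=cv2.INTER_CUBIC)
can=np.zeros((600,800,3),np.uint8)
def put(im,x,y): can[y:y+im.shape[0],x:x+im.shape[1]]=im
put(crop(I,230,160,150,95,3),0,0)
put(crop(I,370,190,110,120,3),460,0)
put(crop(I,140,185,60,85,3),0,295)
put(crop(S,360,150,60,110,3),190,290-25)
put(crop(S,190,200,170,110,2.5),375,365-40) if False else put(crop(S,235,200,125,100,3),400,300)
cv2.imwrite("pics/c1.png",can)
hsv=cv2.cvtColor(t["img"],cv2.COLOR_RGB2HSV)
def blob(lo,hi,box):
    u,v,w,h=box;m=cv2.inRange(hsv,lo,hi)[v:v+h,u:u+w]
    n,l,st,ce=cv2.connectedComponentsWithStats(m);i=1+st[1:,4].argmax()
    pts=np.argwhere(l==i)[:,::-1]+[u,v];r=cv2.minAreaRect(pts.astype(np.float32));return r,ce[i]+[u,v],st[i]
for nm,lo,hi,b,z in (("lemon",(20,90,60),(35,255,255),(140,180,60,55),.028),("timerred",(0,120,60),(8,255,255),(140,230,50,45),.03)):
    r,c,st=blob(lo,hi,b);print(nm,r,c,st,at(t,*c,z))
    bp=cv2.boxPoints(r);w=np.array([at(t,*p,z) for p in bp]);print(w.tolist(),w.mean(0))
E
```

```text
lemon ((164.14706420898438, 208.58824157714844), (26.899375915527344, 27.44170570373535), 49.398704528808594) [164.06818182 208.52272727] [ 12  12  25  34 616] [0.5512 0.3166 0.028 ]
[[0.5538, 0.3591, 0.028], [0.5941, 0.3133, 0.028], [0.5484, 0.2737, 0.028], [0.5082, 0.3195, 0.028]] [0.551125 0.3164   0.028   ]
timerred ((161.5, 251.0), (26.0, 25.0), 90.0) [161.65504587 250.7266055 ] [  9   8  26  27 545] [0.4569 0.3201 0.03  ]
[[0.4851, 0.3485, 0.03], [0.4853, 0.2931, 0.03], [0.4275, 0.2923, 0.03], [0.4273, 0.3476, 0.03]] [0.4563   0.320375 0.03    ]
```

View pics/c1.png

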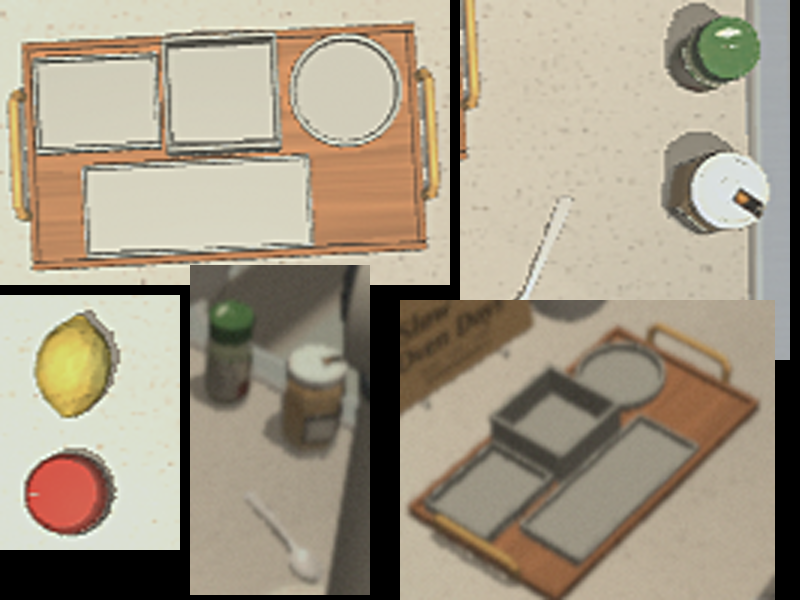

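The crops show:
- The tray is turned about 2.6°.
- The cup is between the oblong dish on the left and the round dish on the right.
- The honey lid is at (460,253) in the top view.
- The lemon's long axis is close to image-vertical (world x).

The spoon's bowl end was cut off, so I'll crop it again.

Run:
```python
from h import *
t=read_camera("top");s=read_camera("scene")
I=t["img"][:,:,::-1];S=s["img"][:,:,::-1]
def crop(I,u,v,w,h,k): return cv2.resize(I[v:v+h,u:u+w],None,fx=k,fy=k,interpolation=cv2.INTER_CUBIC)
can=np.zeros((600,800,3),np.uint8)
def put(im,x,y): can[y:y+im.shape[0],x:x+im.shape[1]]=im
put(crop(I,375,250,40,60,6),0,0); put(crop(S,370,220,40,40,6),250,0); put(crop(S,385,170,35,45,8),500,0)
put(crop(I,435,230,45,40,5),0,370); put(crop(I,145,185,40,45,5),250,370); put(crop(S,195,300,35,35,6),500,380)
cv2.imwrite("pics/c2.png",can)
f=lambda p:(230+(p[0]+.5)/3-.5,160+(p[1]+.5)/3-.5)
for nm,z,P in (("tray",.014,[(22,43),(413,25),(427,247),(33,268)]),("cup",.046,[(164,36),(276,35),(280,151),(167,153)]),("lem",.022,[(34,58),(158,54),(160,147),(38,152)]),("rest",.019,[(83,167),(308,156),(312,244),(87,257)])):
    W=np.array([at(t,*f(p),z) for p in P])[:,:2];e=np.roll(W,-1,0)-W
    print(nm,W.mean(0),np.linalg.norm(e,axis=1).round(3),"yaw",np.degrees(np.arctan2(e[0][0],-e[0][1])).round(1),np.degrees(np.arctan2(e[2][0]*-1,e[2][1])).round(1))
print("round",at(t,*f((346,90)),.02))
print("honey",at(t,460,253,.099),"spice",at(t,370+(728-460)/3,190+48/3,.106), "honey scene lid", proj(s,at(t,460,253,.099)))
```

```text
tray [0.554675 0.0035  ] [0.296 0.169 0.297 0.17 ] yaw 2.9 3.2
cup [0.58955  0.005175] [0.083 0.086 0.083 0.087] yaw 0.8 1.2
lem [0.58565  0.098425] [0.093 0.07  0.091 0.071] yaw 2.1 2.5
rest [0.50845 0.0232 ] [0.169 0.066 0.169 0.068] yaw 3.0 3.5
round [ 0.5962 -0.0882  0.02  ]
honey [ 0.4509 -0.3276  0.099 ] spice [ 0.5504 -0.3254  0.106 ] honey scene lid [402.30405755 181.20997853]
```

View pics/c2.png

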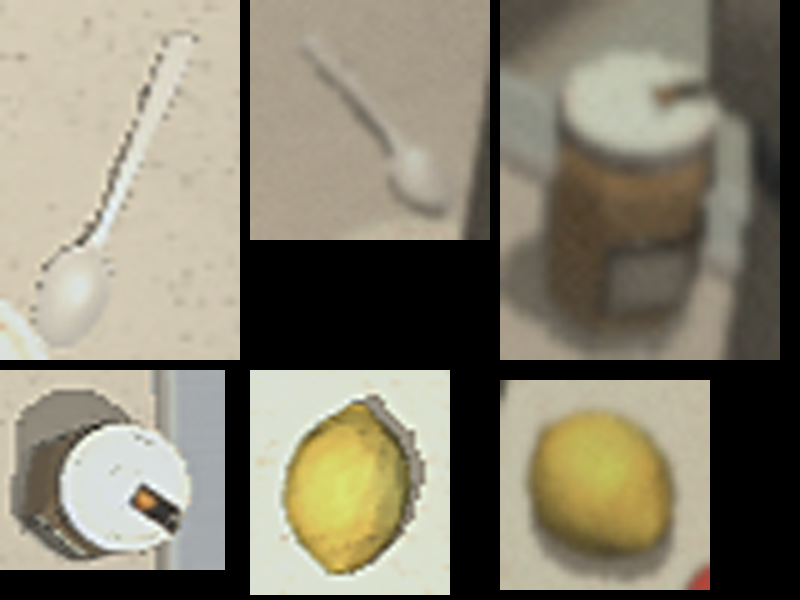

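Measured values are consistent: the row is 187 mm from the oblong to the round dish, with the cup at the midpoint, and tray yaw is about 3°. I'll start moving: square the tool to the world axes, then go over to the honey.

```bash
python3 -m jog '[[0,0,0,0,0,0.98],[0,0,0,0,0,0.98],[0,0,0,0,0,0.98],[0,0,0,0,0,0.98],[0.9,-0.88,0,0,0,0],[0.9,-0.88,0,0,0,0],[0.9,-0.88,0,0,0,0],[0.9,-0.88,0,0,0,0],[0.9,-0.88,0,0,0,0],[0.9,-0.88,0,0,0,0],[0.9,-0.88,0,0,0,0],[0.9,-0.88,0,0,0,0]]' 87 40
python3 - <<'E'
from h import *
t=read_camera("top")
f=lambda p:(375+(p[0]+.5)/6-.5,250+(p[1]+.5)/6-.5)
a=at(t,*f((182,36)),.005);b=at(t,*f((60,343)),.006);print("spoon",a,b,(a+b)/2,np.linalg.norm(a-b),np.degrees(np.arctan2(*(a-b)[1::-1])))
f=lambda p:(145+(p[0]-250+.5)/5-.5,185+(p[1]-370+.5)/5-.5)
a=at(t,*f((367,399)),.028);b=at(t,*f((338,573)),.028);print("lemon",a,b,(a+b)/2,np.linalg.norm(a-b),np.degrees(np.arctan2(*(a-b)[1::-1])))
print("lem sides",at(t,*f((286,487)),.028),at(t,*f((406,487)),.028), "honey",at(t,459.6,253,.099))
E
```

```text
clock: 1.8
tool_pos: [0.4179, -0.3532, 0.2416]
orientation: [[1.0, -0.0, 0.0], [-0.0, -1.0, -0.0], [0.0, 0.0, -1.0]]
ft_force: [-0.7, -0.4, -0.8]
grip_width: 0.992
finger_force: 0.0
spoon [ 0.4481 -0.2252  0.005 ] [ 0.3323 -0.1784  0.006 ] [ 0.3902 -0.2018  0.0055] 0.12490348273767231 -22.00585386224784
lemon [0.592  0.3084 0.028 ] [0.5139 0.3202 0.028 ] [0.55295 0.3143  0.028  ] 0.07898639123292056 -8.591741438419366
lem sides [0.5523 0.3439 0.028 ] [0.5525 0.2905 0.028 ] honey [ 0.4509 -0.3267  0.099 ]
```

```bash
python3 -m jog '[[0.55,-0.44,0,0,0,0],[0.55,-0.44,0,0,0,0],[0,0,1,0,0,0],[0,0,1,0,0,0],[0,0,1,0,0,0],[0,0,1,0,0,0],[0,0,0.7,0,0,0],[0,0,0.7,0,0,0],[0,0,0.6,0,0,0],[0,0,0,0,0,0]]'
python3 -m jog '[[0,0,0,0,0,0],[0,0,0,0,0,0],[0,0,0,0,0,0],[0,0,0,0,0,0],[0,0,0,0,0,0],[0,0,0,0,0,0]]' 40 30
```

```text
clock: 3.1
tool_pos: [0.4493, -0.3272, 0.0599]
orientation: [[1.0, -0.0, -0.002], [-0.0, -1.0, 0.002], [-0.002, -0.002, -1.0]]
ft_force: [-0.2, 0.1, -0.8]
grip_width: 0.992
finger_force: 0.0
clock: 3.85
tool_pos: [0.4505, -0.328, 0.0624]
orientation: [[1.0, -0.0, 0.001], [-0.0, -1.0, -0.001], [0.001, 0.001, -1.0]]
ft_force: [-0.7, 0.8, 5.2]
grip_width: 0.648
finger_force: 29.6
```

The jar is gripped on its 58 mm sides. Lift and carry it to the cup.

```bash
python3 -m jog '[[0,0,-0.5,0,0,0],[0,0,-0.9,0,0,0],[0,0,-0.9,0,0,0],[0,0,-0.7,0,0,0],[0.2,-0.6,0,0,0,0],[0.4,-0.9,0,0,0,0],[0.4,-1,0,0,0,0],[0.4,-1,0,0,0,0],[0.4,-1,0,0,0,0],[0.4,-1,0,0,0,0],[0.4,-1,0,0,0,0],[0.4,-1,0,0,0,0]]'
python3 -m jog '[[0.4,-1,0,0,0,0],[0.4,-1,0,0,0,0],[0.4,-0.9,0,0,0,0],[0.46,-0.75,0,0,0,0],[0.4,0.05,0,0,0,-0.3],[0,0,0,0,0,-0.3],[0,0,0,0,0,0],[0,0,0,0,0,0]]'
python3 - <<'E'
from h import *
t=read_camera("top");s=read_camera("scene")
I=t["img"][:,:,::-1];S=s["img"][:,:,::-1]
def crop(I,u,v,w,h,k): return cv2.resize(I[v:v+h,u:u+w],None,fx=k,fy=k,interpolation=cv2.INTER_CUBIC)
can=np.zeros((480,800,3),np.uint8)
can[:480,:400]=crop(I,250,130,100,120,4);can[:480,400:]=crop(S,240,150,100,120,4)
cv2.imwrite("pics/c3.png",can)
E
```

```text
clock: 5.35
tool_pos: [0.5398, -0.1003, 0.1498]
orientation: [[1.0, 0.0, -0.003], [0.0, -1.0, 0.001], [-0.003, -0.001, -1.0]]
ft_force: [0.6, -0.1, -3.6]
grip_width: 0.65
finger_force: 29.6
clock: 6.35
tool_pos: [0.6017, 0.0046, 0.1516]
orientation: [[0.999, 0.051, -0.0], [0.051, -0.999, -0.0], [-0.0, 0.0, -1.0]]
ft_force: [0.0, -0.2, -3.5]
grip_width: 0.649
finger_force: 29.6
```

View pics/c3.png

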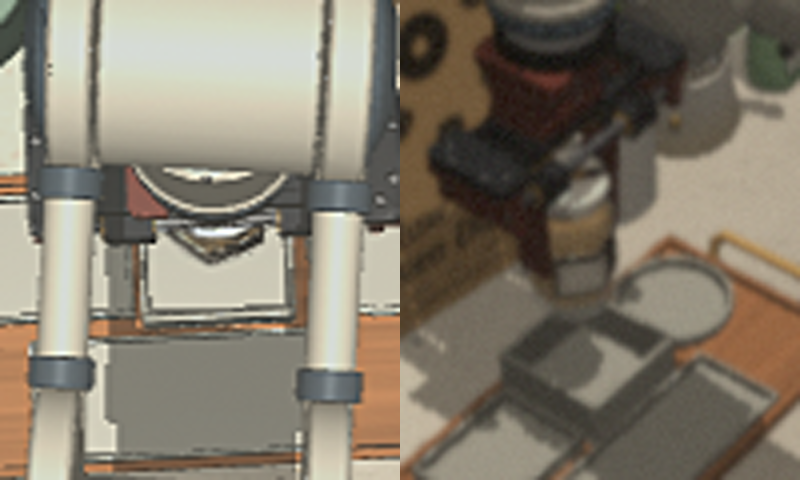

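The jar hangs upright beyond the cup. The pose readout shows x 11 mm too far, so I'll correct that and lower.

```bash
python3 - <<'E'
from h import *
s=read_camera("scene");p=lambda x,y:(240+(x-400+.5)/4-.5,150+(y+.5)/4-.5)
W=np.array([at(s,*p(*q),.046) for q in((500,353),(577,303),(680,343),(603,400))]);print(W,W.mean(0))
E
python3 -m jog '[[-0.38,-0.04,0,0,0,0],[0,0,0.5,0,0,0],[0,0,0.6,0,0,0],[0,0,0.4,0,0,0],[0,0,0,0,0,0],[0,0,0,0,0,0]]'
```

```text
[[ 0.6291  0.0525  0.046 ]
 [ 0.6228 -0.0168  0.046 ]
 [ 0.5427 -0.0337  0.046 ]
 [ 0.5461  0.0394  0.046 ]] [0.585175 0.01035  0.046   ]
clock: 7.25
tool_pos: [0.5909, 0.0058, 0.1069]
orientation: [[0.999, 0.052, 0.0], [0.052, -0.999, -0.0], [0.0, 0.0, -1.0]]
ft_force: [0.7, -0.8, -3.9]
grip_width: 0.648
finger_force: 29.6
```

```bash
python3 -m jog '[[-0.06,0,0,0,0,0],[0,0,0.4,0,0,0],[0,0,0.4,0,0,0],[0,0,0.25,0,0,0],[0,0,0.06,0,0,0],[0,0,0,0,0,0],[0,0,0,0,0,0]]'
```

```text
clock: 8.12
tool_pos: [0.589, 0.0057, 0.0736]
orientation: [[0.999, 0.052, 0.001], [0.052, -0.999, -0.0], [0.001, 0.0, -1.0]]
ft_force: [0.4, -0.3, -2.9]
grip_width: 0.652
finger_force: 29.6
```

```bash
python3 -m jog '[[0,0,0.05,0,0,0],[0,0,0,0,0,0],[0,0,0,0,0,0]]'
```

```text
clock: 8.5
tool_pos: [0.5892, 0.0057, 0.0724]
orientation: [[0.999, 0.052, 0.001], [0.052, -0.999, 0.0], [0.001, 0.0, -1.0]]
ft_force: [0.5, 0.5, -0.1]
grip_width: 0.65
finger_force: 29.6
```

The jar rests on the cup floor (the load came off the wrist). Release, rise and go to the timer.

```bash
python3 -m jog '[[0,0,0,0,0,0],[0,0,0,0,0,0],[0,0,0,0,0,0],[0,0,-0.5,0,0,0.3],[0,0,-1,0,0,0.3],[0,0,-1,0,0,0],[0,0,-1,0,0,0],[0,0,-1,0,0,0],[-0.4,-1,-0.5,0,0,0],[-0.4,-1,0,0,0,0],[-0.4,-1,0,0,0,0],[-0.4,-1,0,0,0,0]]' 80
python3 -m jog '[[-0.4,-1,0,0,0,0],[-0.4,-1,0,0,0,0],[-0.4,-1,0,0,0,0],[-0.4,-1,0,0,0,0],[-0.4,-1,0,0,0,0],[-0.4,-1,0,0,0,0],[-0.4,-0.47,0,0,0,0],[0,0,0,0,0,0],[0,0,0,0,0,0]]' 87 20
python3 - <<'E'
from h import *
t=read_camera("top");s=read_camera("scene")
I=t["img"][:,:,::-1];S=s["img"][:,:,::-1]
def crop(I,u,v,w,h,k): return cv2.resize(I[v:v+h,u:u+w],None,fx=k,fy=k,interpolation=cv2.INTER_CUBIC)
can=np.zeros((560,800,3),np.uint8)
can[:,:400]=crop(I,250,130,100,140,4);can[:,400:]=crop(S,185,220,100,140,4)
can[:240,:240]=crop(S,260,185,60,60,4)
cv2.imwrite("pics/c4.png",can)
E
```

```text
clock: 10.0
tool_pos: [0.5405, 0.1266, 0.2234]
orientation: [[1.0, -0.002, 0.002], [-0.002, -1.0, 0.0], [0.002, -0.0, -1.0]]
ft_force: [0.6, 0.8, -0.6]
grip_width: 0.908
finger_force: 0.0
clock: 11.12
tool_pos: [0.4573, 0.319, 0.2222]
orientation: [[1.0, -0.001, 0.001], [-0.001, -1.0, -0.0], [0.001, 0.0, -1.0]]
ft_force: [1.0, 0.0, 0.2]
grip_width: 0.994
finger_force: 0.0
```

View pics/c4.png

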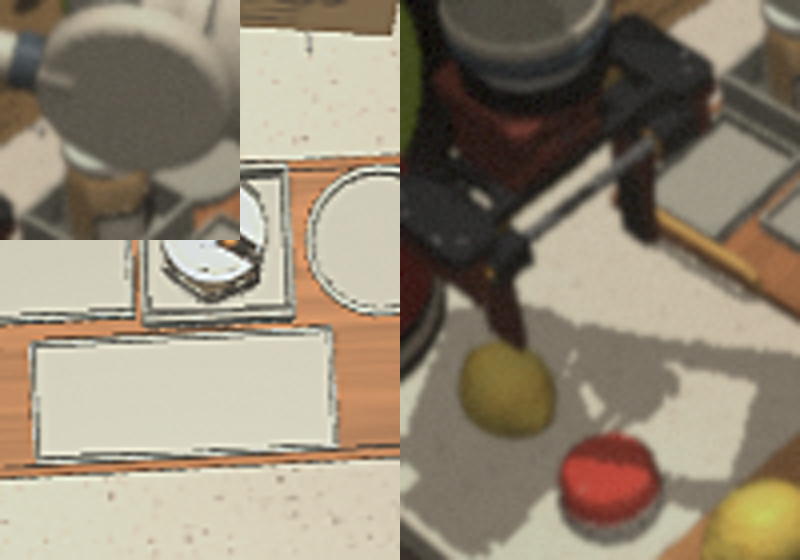

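The honey stands upright in the cup. The timer and the free lemon are untouched, so I'll descend on the timer.

```bash
python3 -c "
from h import *
s=read_camera('scene');print(at(s,185+(608-400)/4,220+470/4,.035),at(s,185+(610-400)/4,220+490/4,.02))"
python3 -m jog '[[0,-0.03,1,0,0,0],[0,0,1,0,0,0],[0,0,1,0,0,0],[0,0,1,0,0,0],[0,0,0.8,0,0,0],[0,0,0.8,0,0,0],[0,0,0.7,0,0,0],[0,0,0,0,0,0],[0,0,0,0,0,0]]'
python3 -m jog '[[0,0,0,0,0,0],[0,0,0,0,0,0],[0,0,0,0,0,0],[0,0,0,0,0,0],[0,0,0,0,0,0],[0,0,0,0,0,0]]' 45 15
```

```text
[0.4546 0.3229 0.035 ] [0.4522 0.3257 0.02  ]
clock: 12.4
tool_pos: [0.4575, 0.3206, 0.0338]
orientation: [[1.0, -0.001, 0.001], [-0.001, -1.0, 0.001], [0.001, -0.001, -1.0]]
ft_force: [-0.1, 0.2, 0.7]
grip_width: 0.992
finger_force: 0.0
clock: 13.15
tool_pos: [0.4571, 0.3209, 0.0334]
orientation: [[1.0, -0.0, 0.001], [-0.0, -1.0, 0.0], [0.001, -0.0, -1.0]]
ft_force: [-0.1, -0.7, 3.8]
grip_width: 0.698
finger_force: 15.0
```

The width of 61 mm matches the timer. I'll carry it over to the round dish, high enough to clear the honey.

```bash
python3 -m jog '[[0,0,-0.6,0,0,0],[0,0,-1,0,0,0],[0,0,-1,0,0,0],[0,0,-1,0,0,0],[0,0,-1,0,0,0],[0,0.6,-1,0,0,0],[0.33,1,0,0,0,0],[0.33,1,0,0,0,0],[0.33,1,0,0,0,0],[0.33,1,0,0,0,0],[0.33,1,0,0,0,0],[0.33,1,0,0,0,0]]'
python3 -m jog '[[0.33,1,0,0,0,0],[0.33,1,0,0,0,0],[0.33,1,0,0,0,0],[0.33,1,0,0,0,0],[0.33,1,0,0,0,0],[0.33,1,0,0,0,0],[0.33,0.7,0,0,0,0],[0.33,0.33,0,0,0,0],[0,0,0,0,0,0],[0,0,0,0,0,0]]'
```

```text
clock: 14.65
tool_pos: [0.5163, 0.1217, 0.2015]
orientation: [[1.0, -0.0, 0.0], [-0.0, -1.0, 0.0], [0.0, -0.0, -1.0]]
ft_force: [-0.5, 0.6, -0.8]
grip_width: 0.701
finger_force: 15.0
clock: 15.9
tool_pos: [0.5954, -0.0873, 0.2008]
orientation: [[1.0, 0.001, -0.0], [0.001, -1.0, 0.0], [-0.0, -0.0, -1.0]]
ft_force: [-0.4, 0.1, -1.2]
grip_width: 0.701
finger_force: 15.0
```

The gripper body (±89 mm along the closing line) would sit at z 0.104 over the honey lid at 0.109. I'll turn it 50° first, so it clears both the lid and the mug.

```bash
python3 -m jog '[[0,0,0,0,0,1],[0,0,0,0,0,1],[0,0,0,0,0,1],[0,0,0,0,0,1],[0,0,0,0,0,1],[0,0,0,0,0,1],[0,0,0,0,0,1],[0,0,0,0,0,1],[0,0,0,0,0,1],[0,0,0,0,0,1],[0,0,0.5,0,0,0],[0,0,0.5,0,0,0]]'
python3 -m jog '[[0,0,0.8,0,0,0],[0,0,0.8,0,0,0],[0,0,0.8,0,0,0],[0,0,0,0,0,0],[0,0,0,0,0,0]]'
python3 - <<'E'
from h import *
t=read_camera("top");s=read_camera("scene")
I=t["img"][:,:,::-1];S=s["img"][:,:,::-1]
def crop(I,u,v,w,h,k): return cv2.resize(I[v:v+h,u:u+w],None,fx=k,fy=k,interpolation=cv2.INTER_CUBIC)
can=np.zeros((480,800,3),np.uint8)
can[:,:400]=crop(I,290,130,100,120,4);can[:,400:]=crop(S,260,150,100,120,4)
cv2.imwrite("pics/c5.png",can)
E
```

```text
clock: 17.4
tool_pos: [0.5951, -0.0876, 0.1695]
orientation: [[0.644, -0.765, -0.001], [-0.765, -0.644, 0.0], [-0.001, 0.0, -1.0]]
ft_force: [-0.8, 0.6, -0.3]
grip_width: 0.7
finger_force: 15.0
clock: 18.02
tool_pos: [0.5955, -0.0881, 0.0992]
orientation: [[0.643, -0.766, 0.0], [-0.766, -0.643, -0.0], [0.0, -0.0, -1.0]]
ft_force: [-0.5, 0.0, -1.3]
grip_width: 0.697
finger_force: 15.0
```

View pics/c5.png

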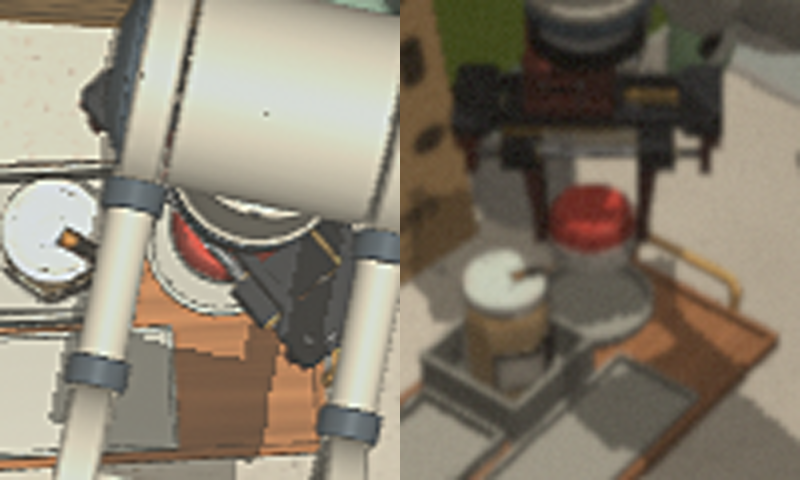

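The timer hangs above the round dish and the gripper is clear of the honey. A quick check of the timer's offset in hand before lowering.

Run:
```python
from h import *
s=read_camera("scene");hsv=cv2.cvtColor(s["img"],cv2.COLOR_RGB2HSV)
m=(cv2.inRange(hsv,(0,150,70),(8,255,255))|cv2.inRange(hsv,(172,150,70),(180,255,255)))[185:220,290:330]
n,l,st,ce=cv2.connectedComponentsWithStats(m);i=1+st[1:,4].argmax();x,y,w,h=st[i,:4];print(st[i],ce[i]+[290,185], "predicted top/mid",proj(s,(.5955,-.0881,.106)),proj(s,(.5955,-.0881,.095)))
c=(290+x+(w-1)/2,185+y+(h-1)/2);print(at(s,*c,.095),at(s,*c,.098))
p=lambda x,y:(260+(x-400+.5)/4-.5,150+(y+.5)/4-.5)
print("dish",[at(s,*p(*q),.02) for q in((550,300),(654,300),(602,343))])
```

```text
[  8  12  20  15 236] [307.25       203.97457627] predicted top/mid [307.94860311 200.25363428] [308.04207594 203.25633453]
[ 0.5946 -0.0849  0.095 ] [ 0.5923 -0.0824  0.098 ]
dish [array([ 0.6159, -0.062 ,  0.02  ]), array([ 0.5599, -0.1096,  0.02  ]), array([ 0.5594, -0.0537,  0.02  ])]
```

```bash
python3 -m jog '[[0,0,0.6,0,0,0],[0,0,0.6,0,0,0],[0,0,0.4,0,0,0],[0,0,0.2,0,0,0],[0,0,0.05,0,0,0],[0,0,0,0,0,0],[0,0,0,0,0,0]]'
```

```text
clock: 19.05
tool_pos: [0.5957, -0.0882, 0.0437]
orientation: [[0.643, -0.766, 0.001], [-0.766, -0.643, -0.0], [0.001, -0.001, -1.0]]
ft_force: [-0.6, 0.1, -1.5]
grip_width: 0.699
finger_force: 15.0
```

```bash
python3 -m jog '[[0,0,0.04,0,0,0],[0,0,0,0,0,0],[0,0,0,0,0,0]]'
```

```text
clock: 19.42
tool_pos: [0.5958, -0.0883, 0.0431]
orientation: [[0.643, -0.766, 0.001], [-0.766, -0.643, -0.0], [0.001, -0.001, -1.0]]
ft_force: [-2.3, -0.6, 5.2]
grip_width: 0.703
finger_force: 15.0
```

Contact on the dish floor. Release, rise, and turn the tool to the lemon's axis.

```bash
python3 -m jog '[[0,0,0,0,0,0],[0,0,0,0,0,0],[0,0,0,0,0,0],[0,0,-0.4,0,0,0],[0,0,-0.8,0,0,0],[0,0,-1,0,0,0],[0,0,-1,0,0,0],[0,0,-1,0,0,-0.92],[0,0,-1,0,0,-0.92],[0,0,-0.7,0,0,-0.92],[0,0,0,0,0,-0.92],[0,0,0,0,0,-0.92]]' 74
python3 -m jog '[[0,0,0,0,0,-0.92],[0,0,0,0,0,-0.92],[0,0,0,0,0,-0.92],[0,0,0,0,0,-0.92]]'
python3 - <<'E'
from h import *
o=env.observe();R=o["orientation"];print((R.T@(np.array([.553,.3145,.22])-o["tool_pos"])/.03).round(2))
E
```

```text
clock: 20.92
tool_pos: [0.5956, -0.0883, 0.2207]
orientation: [[0.892, -0.452, 0.002], [-0.452, -0.892, -0.0], [0.002, -0.0, -1.0]]
ft_force: [-0.6, 0.5, -0.5]
grip_width: 0.842
finger_force: 0.0
clock: 21.42
tool_pos: [0.5954, -0.0882, 0.2202]
orientation: [[0.989, -0.147, 0.001], [-0.147, -0.989, -0.0], [0.001, 0.0, -1.0]]
ft_force: [0.2, -0.3, -0.7]
grip_width: 0.845
finger_force: 0.0
[ -3.37 -13.07   0.  ]
```

```bash
python3 -m jog '[[-0.24,-0.93,0,0,0,0],[-0.24,-0.93,0,0,0,0],[-0.24,-0.93,0,0,0,0],[-0.24,-0.93,0,0,0,0],[-0.24,-0.93,0,0,0,0],[-0.24,-0.93,0,0,0,0],[-0.24,-0.93,0,0,0,0],[-0.24,-0.93,0,0,0,0],[-0.24,-0.93,0,0,0,0],[-0.24,-0.93,0,0,0,0],[-0.24,-0.93,0,0,0,0],[-0.24,-0.93,0,0,0,0]]' 85 15
python3 -m jog '[[-0.24,-0.95,0,0,0,0],[-0.25,-0.96,0,0,0,0],[0,0,0.9,0,0,0],[0,0,0.9,0,0,0],[0,0,0.9,0,0,0],[0,0,0,0,0,0]]'
python3 - <<'E'
from h import *
t=read_camera("top");s=read_camera("scene")
I=t["img"][:,:,::-1];S=s["img"][:,:,::-1]
def crop(I,u,v,w,h,k): return cv2.resize(I[v:v+h,u:u+w],None,fx=k,fy=k,interpolation=cv2.INTER_CUBIC)
can=np.zeros((480,800,3),np.uint8)
can[:,:400]=crop(I,260,130,133,160,3)[:480,:400] if 0 else crop(I,280,130,100,120,4);can[:,400:]=crop(S,160,240,100,120,4)
cv2.imwrite("pics/c6.png",can)
E
```

```text
clock: 22.92
tool_pos: [0.56, 0.2567, 0.2202]
orientation: [[0.989, -0.15, 0.001], [-0.15, -0.989, 0.0], [0.001, -0.001, -1.0]]
ft_force: [-1.1, 0.1, -0.2]
grip_width: 0.969
finger_force: 0.0
clock: 23.68
tool_pos: [0.5531, 0.3141, 0.136]
orientation: [[0.989, -0.15, -0.004], [-0.15, -0.989, -0.002], [-0.004, 0.003, -1.0]]
ft_force: [-1.1, 0.6, -0.1]
grip_width: 0.965
finger_force: 0.0
```

View pics/c6.png

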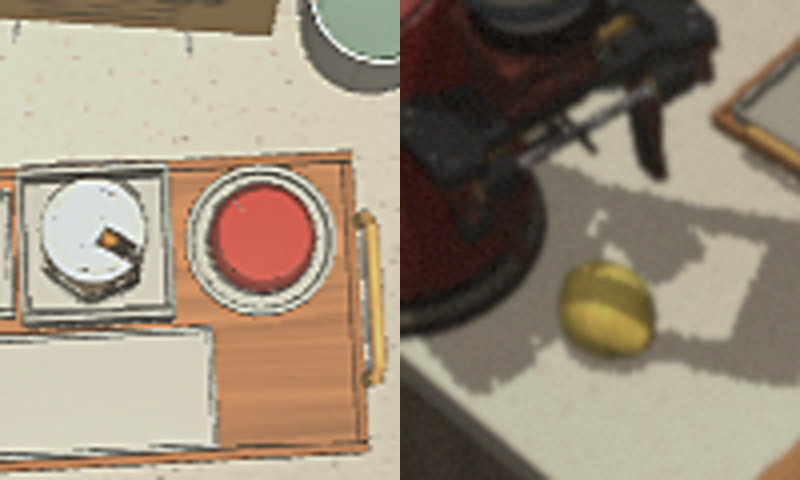

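The timer sits centred in its dish at about (263,240) in the crop, and the honey is fine. Descend on the lemon.

```bash
python3 -m jog '[[0,0,0.9,0,0,0],[0,0,0.9,0,0,0],[0,0,0.8,0,0,0],[0,0,0.5,0,0,0],[0,0,0.3,0,0,0],[0,0,0,0,0,0],[0,0,0,0,0,0]]'
python3 -m jog '[[0,0,0,0,0,0],[0,0,0,0,0,0],[0,0,0,0,0,0],[0,0,0,0,0,0],[0,0,0,0,0,0],[0,0,0,0,0,0],[0,0,0,0,0,0]]' 40 15
```

```text
clock: 24.65
tool_pos: [0.5548, 0.3149, 0.0374]
orientation: [[0.989, -0.15, 0.002], [-0.15, -0.989, 0.001], [0.002, -0.001, -1.0]]
ft_force: [1.0, 0.6, -0.4]
grip_width: 0.968
finger_force: 0.0
clock: 25.52
tool_pos: [0.5542, 0.3147, 0.0363]
orientation: [[0.989, -0.15, 0.0], [-0.15, -0.989, 0.0], [0.0, -0.0, -1.0]]
ft_force: [0.6, 0.6, 1.0]
grip_width: 0.612
finger_force: 15.0
```

Lemon gripped at 54 mm. Lift, carry, then turn lengthways along the dish.

```bash
python3 -m jog '[[0,0,-0.5,0,0,0],[0,0,-1,0,0,0],[0,0,-1,0,0,0],[0,0,-1,0,0,0],[0,0,-0.65,0,0,0],[0.3,0.98,0,0,0,0],[0.3,1,0,0,0,0],[0.3,1,0,0,0,0],[0.3,1,0,0,0,0],[0.3,1,0,0,0,0],[0.3,1,0,0,0,0],[0.3,1,0,0,0,0]]'
python3 -m jog '[[0,0,0,0,0,-1],[0,0,0,0,0,-1],[0,0,0,0,0,-1],[0,0,0,0,0,-1],[0,0,0,0,0,-1],[0,0,0,0,0,-1],[0,0,0,0,0,-1],[0,0,0,0,0,-1],[0,0,0,0,0,-1],[0,0,0,0,0,-1],[0,0,0,0,0,-1],[0,0,0,0,0,-1]]'
python3 -m jog '[[0,0,0,0,0,-1],[0,0,0,0,0,-1],[0,0,0,0,0,-1],[0,0,0,0,0,-1],[0,0,0,0,0,-1],[0,0,0,0,0,-1],[0,0,0,0,0,-1],[0,0,0,0,0,-1],[0,0,0,0,0,-0.3],[0,0,0,0,0,0],[0,0,0,0,0,0]]'
python3 - <<'E'
from h import *
o=env.observe();R=o["orientation"];print((R.T@(np.array([.5857,.0984,.1])-o["tool_pos"])/.03).round(2),np.degrees(np.arctan2(R[1,1],R[0,1])))
E
```

```text
clock: 27.02
tool_pos: [0.585, 0.0971, 0.1605]
orientation: [[0.989, -0.15, -0.001], [-0.15, -0.989, -0.0], [-0.001, 0.0, -1.0]]
ft_force: [-0.5, 0.3, -1.1]
grip_width: 0.612
finger_force: 15.0
clock: 28.52
tool_pos: [0.5849, 0.0981, 0.1605]
orientation: [[0.622, 0.783, -0.001], [0.783, -0.622, -0.0], [-0.001, -0.001, -1.0]]
ft_force: [0.9, -0.0, -0.5]
grip_width: 0.614
finger_force: 15.0
clock: 29.9
tool_pos: [0.5851, 0.0981, 0.1606]
orientation: [[-0.049, 0.999, -0.0], [0.999, 0.049, -0.0], [-0.0, -0.0, -1.0]]
ft_force: [0.2, 0.5, -0.6]
grip_width: 0.608
finger_force: 15.0
[0.01 0.02 2.02] 2.825305775197037
```

```bash
python3 -m jog '[[0,0,0.8,0,0,0],[0,0,0.8,0,0,0],[0,0,0.6,0,0,0],[0,0,0.3,0,0,0],[0.02,0.02,0,0,0,0],[0,0,0,0,0,0]]'
python3 - <<'E'
from h import *
t=read_camera("top");s=read_camera("scene")
I=t["img"][:,:,::-1];S=s["img"][:,:,::-1]
def crop(I,u,v,w,h,k): return cv2.resize(I[v:v+h,u:u+w],None,fx=k,fy=k,interpolation=cv2.INTER_CUBIC)
can=np.zeros((480,800,3),np.uint8)
can[:,:400]=crop(I,210,150,100,120,4);can[:,400:]=crop(S,225,190,80,96,5)
cv2.imwrite("pics/c7.png",can)
E
```

```text
clock: 30.65
tool_pos: [0.5863, 0.0989, 0.0868]
orientation: [[-0.05, 0.999, 0.002], [0.999, 0.05, 0.0], [0.0, 0.002, -1.0]]
ft_force: [1.2, -0.7, -0.5]
grip_width: 0.614
finger_force: 15.0
```

View pics/c7.png

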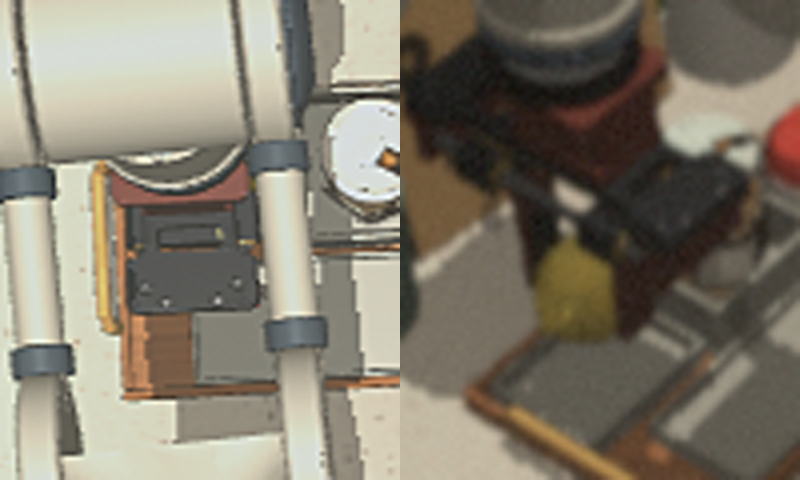

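The lemon hangs lengthways over the oblong dish. Lower it.

```bash
python3 -m jog '[[0,0,0.5,0,0,0],[0,0,0.5,0,0,0],[0,0,0.25,0,0,0],[0,0,0.08,0,0,0],[0,0,0,0,0,0],[0,0,0,0,0,0]]'
```

```text
clock: 31.5
tool_pos: [0.5859, 0.0988, 0.046]
orientation: [[-0.05, 0.999, 0.001], [0.999, 0.05, 0.0], [0.0, 0.001, -1.0]]
ft_force: [-0.5, -1.3, -0.8]
grip_width: 0.608
finger_force: 15.0
```

```bash
python3 -m jog '[[0,0,0.03,0,0,0],[0,0,0,0,0,0],[0,0,0,0,0,0]]'
```

```text
clock: 31.88
tool_pos: [0.5859, 0.0988, 0.0452]
orientation: [[-0.05, 0.999, 0.001], [0.999, 0.05, 0.0], [0.0, 0.001, -1.0]]
ft_force: [-0.3, 0.0, 1.7]
grip_width: 0.613
finger_force: 15.0
```

The lemon is down on its floor. Release, rise and turn for the spoon.

```bash
python3 -m jog '[[0,0,0,0,0,0],[0,0,0,0,0,0],[0,0,0,0,0,0],[0,0,-0.3,0,0,0],[0,0,-0.6,0,0,0],[0,0,-1,0,0,0],[0,0,-1,0,0,0],[0,0,-1,0,0,-1],[0,0,-1,0,0,-1],[0,0,0,0,0,-1],[0,0,0,0,0,-1],[0,0,0,0,0,-1]]' 66
python3 -m jog '[[0,0,0,0,0,-1],[0,0,0,0,0,-1],[0,0,0,0,0,-1],[0,0,0,0,0,-1],[0,0,0,0,0,-1],[0,0,0,0,0,-1],[0,0,0,0,0,-1],[0,0,0,0,0,-1],[0,0,0,0,0,0]]'
python3 - <<'E'
from h import *
o=env.observe();R=o["orientation"];print((R.T@(np.array([.3902,-.202,.19])-o["tool_pos"])/.03).round(2),np.degrees(np.arctan2(R[1,1],R[0,1])))
E
```

```text
clock: 33.38
tool_pos: [0.5859, 0.0988, 0.1938]
orientation: [[-0.47, 0.883, 0.002], [0.883, 0.47, 0.0], [-0.001, 0.002, -1.0]]
ft_force: [0.1, -0.5, -0.0]
grip_width: 0.751
finger_force: 0.0
clock: 34.5
tool_pos: [0.5859, 0.0988, 0.1934]
orientation: [[-0.926, 0.377, 0.002], [0.377, 0.926, 0.0], [-0.002, 0.001, -1.0]]
ft_force: [-0.5, -0.6, -0.3]
grip_width: 0.751
finger_force: 0.0
[  2.26 -11.75   0.1 ] 67.83919848651273
```

```bash
python3 -m jog '[[0.19,-0.98,0,0,0,0],[0.19,-0.98,0,0,0,0],[0.19,-0.98,0,0,0,0],[0.19,-0.98,0,0,0,0],[0.19,-0.98,0,0,0,0],[0.19,-0.98,0,0,0,0],[0.19,-0.98,0,0,0,0],[0.19,-0.98,0,0,0,0],[0.19,-0.98,0,0,0,0],[0.19,-0.98,0,0,0,0],[0.19,-0.98,0,0,0,0],[0.18,-0.98,0,0,0,0]]' 45 10
python3 -m jog '[[0,0,1,0,0,0],[0,0,1,0,0,0],[0,0,1,0,0,0],[0,0,0.6,0,0,0],[0,0,0,0,0,0],[0,0,0,0,0,0]]'
python3 - <<'E'
from h import *
t=read_camera("top");s=read_camera("scene")
I=t["img"][:,:,::-1];S=s["img"][:,:,::-1]
def crop(I,u,v,w,h,k): return cv2.resize(I[v:v+h,u:u+w],None,fx=k,fy=k,interpolation=cv2.INTER_CUBIC)
can=np.zeros((480,800,3),np.uint8)
can[:,:400]=crop(I,230,160,100,120,4);can[:,400:]=crop(S,355,200,80,96,5)
can[240:,:400]=crop(I,350,235,100,60,4)
cv2.imwrite("pics/c8.png",can)
E
```

```text
clock: 36.0
tool_pos: [0.3892, -0.2032, 0.1929]
orientation: [[-0.926, 0.379, 0.001], [0.379, 0.926, -0.001], [-0.002, -0.0, -1.0]]
ft_force: [0.4, 0.9, 0.5]
grip_width: 0.515
finger_force: 0.0
clock: 36.75
tool_pos: [0.3904, -0.2028, 0.0853]
orientation: [[-0.926, 0.377, 0.002], [0.377, 0.926, -0.001], [-0.002, -0.0, -1.0]]
ft_force: [0.3, 0.4, 0.9]
grip_width: 0.512
finger_force: 0.0
```

View pics/c8.png

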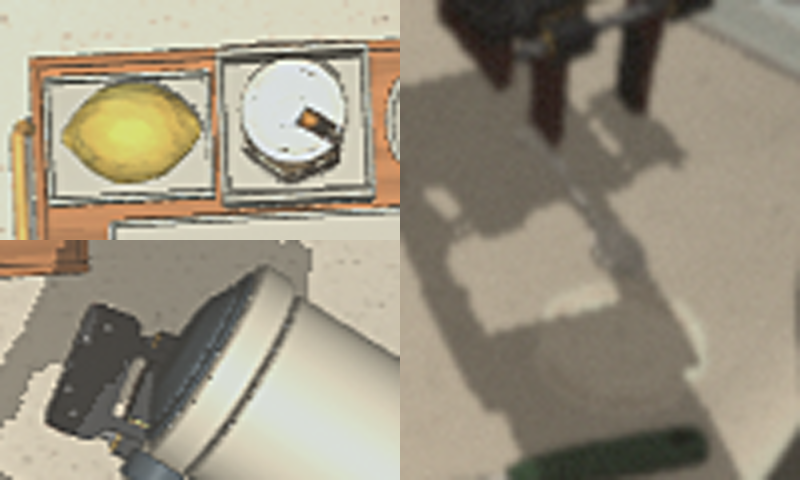

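The lemon lies centred in its dish, and the spoon handle lies under the fingers. Descend with the fingertips just above the worktop, then pinch.

```bash
python3 -m jog '[[0,0,0.7,0,0,0],[0,0,0.7,0,0,0],[0,0,0.5,0,0,0],[0,0,0.25,0,0,0],[0,0,0,0,0,0],[0,0,0,0,0,0]]'
python3 -m jog '[[0,0,0,0,0,0],[0,0,0,0,0,0],[0,0,0,0,0,0],[0,0,0,0,0,0],[0,0,0,0,0,0],[0,0,0,0,0,0]]' 0 10
```

```text
clock: 37.6
tool_pos: [0.3902, -0.2027, 0.0199]
orientation: [[-0.926, 0.377, 0.001], [0.377, 0.926, -0.001], [-0.001, -0.0, -1.0]]
ft_force: [-0.2, -0.1, -1.7]
grip_width: 0.511
finger_force: 0.0
clock: 38.35
tool_pos: [0.3898, -0.2025, 0.0194]
orientation: [[-0.926, 0.377, 0.0], [0.377, 0.926, -0.0], [-0.0, -0.0, -1.0]]
ft_force: [-1.1, 0.2, 0.7]
grip_width: 0.225
finger_force: 10.0
```

```bash
python3 -m jog '[[0,0,0,0,0,0],[0,0,0,0,0,0],[0,0,-0.3,0,0,0],[0,0,-0.8,0,0,0],[0,0,-1,0,0,0],[0,0,-1,0,0,0],[0,0,-1,0,0,0],[0,0,0,0,0,0]]'
python3 - <<'E'
from h import *
t=read_camera("top");s=read_camera("scene")
I=t["img"][:,:,::-1];S=s["img"][:,:,::-1]
def crop(I,u,v,w,h,k): return cv2.resize(I[v:v+h,u:u+w],None,fx=k,fy=k,interpolation=cv2.INTER_CUBIC)
can=np.zeros((480,800,3),np.uint8)
can[:,:400]=crop(I,350,215,100,120,4);can[:,400:]=crop(S,345,160,80,96,5)
cv2.imwrite("pics/c9.png",can)
E
```

```text
clock: 39.35
tool_pos: [0.3909, -0.2031, 0.1454]
orientation: [[-0.926, 0.376, 0.005], [0.376, 0.926, -0.003], [-0.005, -0.001, -1.0]]
ft_force: [-0.2, 0.3, -0.1]
grip_width: 0.227
finger_force: 10.0
```

View pics/c9.png

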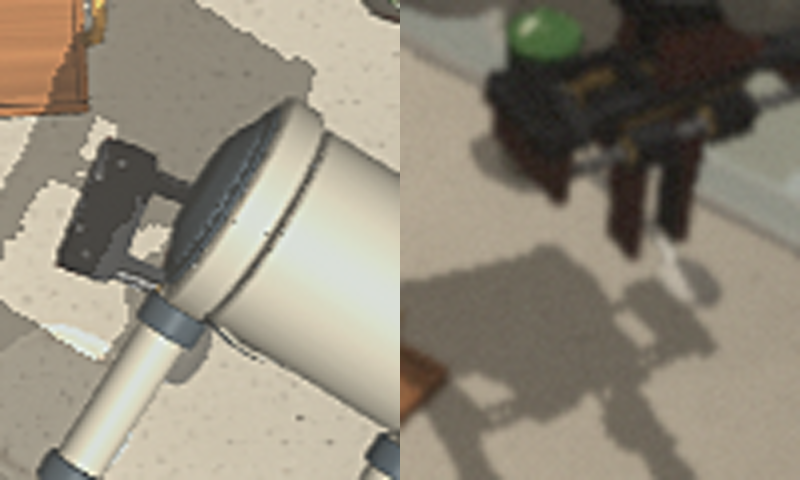

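The spoon is firmly held. With a vertical tool, the gripper body would come down on the honey lid here (body at z≈0.09, x up to 0.60). So I'll turn the spoon along the rest, then tilt the tool 15° away from the honey for the placing.

```bash
python3 -m jog '[[0,0,0,0,0,1],[0,0,0,0,0,1],[0,0,0,0,0,1],[0,0,0,0,0,1],[0,0,0,0,0,1],[0,0,0,0,0,1],[0,0,0,0,0,1],[0,0,0,0,0,1],[0,0,0,0,0,1],[0,0,0,0,0,1],[0,0,0,0,0,1],[0,0,0,0,0,1]]'
python3 -m jog '[[0,0,0,0,0,0.97],[0,0,0,0,0,0],[0,0,0,0,0,0]]'
python3 - <<'E'
from h import *
o=env.observe();R=o["orientation"];print((R.T@(np.array([.504,.023,.145])-o["tool_pos"])/.03).round(2),np.degrees(np.arctan2(R[1,1],R[0,1])))
E
```

```text
clock: 40.95
tool_pos: [0.389, -0.202, 0.1402]
orientation: [[-0.134, 0.991, -0.003], [0.991, 0.134, 0.002], [0.002, -0.003, -1.0]]
ft_force: [0.6, 0.3, -0.3]
grip_width: 0.224
finger_force: 10.0
clock: 41.32
tool_pos: [0.3894, -0.2022, 0.1413]
orientation: [[-0.055, 0.999, -0.001], [0.999, 0.055, 0.001], [0.001, -0.001, -1.0]]
ft_force: [-0.3, -0.1, 0.4]
grip_width: 0.223
finger_force: 10.0
[ 7.29  4.22 -0.12] 3.1292791661135526
```

```bash
python3 -m jog '[[0.91,0.53,0,0,0,0],[0.91,0.53,0,0,0,0],[0.91,0.53,0,0,0,0],[0.91,0.53,0,0,0,0],[0.91,0.53,0,0,0,0],[0.91,0.53,0,0,0,0],[0.91,0.53,0,0,0,0],[0.91,0.53,0,0,0,0],[0,0,0,-1,0,0],[0,0,0,-1,0,0],[0,0,0,-1,0,0],[0,0,0,0,0,0]]'
python3 -m jog '[[0,-0.13,0.48,0,0,0],[0,-0.26,0.96,0,0,0],[0,-0.13,0.48,0,0,0],[0,0,0,0,0,0],[0,0,0,0,0,0]]'
python3 - <<'E'
from h import *
t=read_camera("top");s=read_camera("scene")
I=t["img"][:,:,::-1];S=s["img"][:,:,::-1]
def crop(I,u,v,w,h,k): return cv2.resize(I[v:v+h,u:u+w],None,fx=k,fy=k,interpolation=cv2.INTER_CUBIC)
can=np.zeros((480,800,3),np.uint8)
can[:,:400]=crop(I,250,160,100,120,4);can[:,400:]=crop(S,255,200,80,96,5)
cv2.imwrite("pics/c10.png",can)
E
```

```text
clock: 42.82
tool_pos: [0.5042, 0.0224, 0.1419]
orientation: [[-0.054, 0.965, 0.258], [0.999, 0.052, 0.014], [-0.0, 0.258, -0.966]]
ft_force: [0.4, -0.8, 0.3]
grip_width: 0.227
finger_force: 10.0
clock: 43.45
tool_pos: [0.5056, 0.0224, 0.0835]
orientation: [[-0.053, 0.964, 0.259], [0.999, 0.051, 0.014], [-0.0, 0.26, -0.966]]
ft_force: [-0.1, -1.1, -0.7]
grip_width: 0.224
finger_force: 10.0
```

View pics/c10.png

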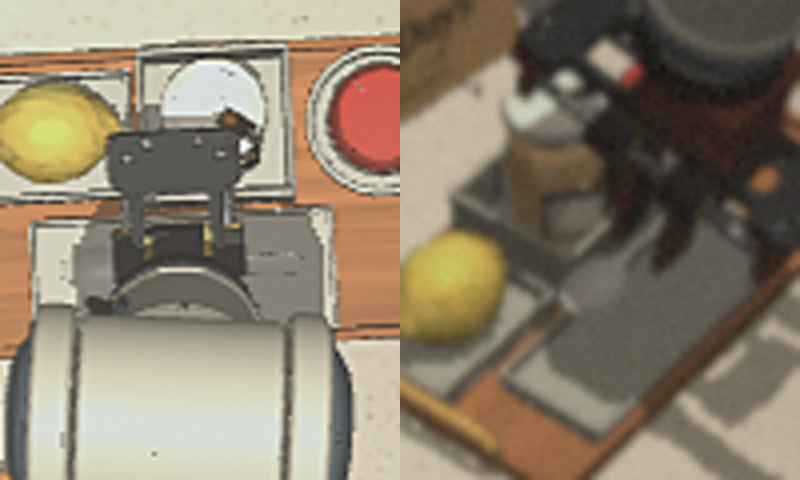

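The tilted body's end clears the honey lid, as computed, and the spoon lies along the rest. Lower in force-checked steps.

```bash
python3 -m jog '[[0,-0.07,0,0,0,0],[0,-0.13,0.48,0,0,0],[0,-0.13,0.48,0,0,0],[0,-0.08,0.29,0,0,0],[0,0,0,0,0,0],[0,0,0,0,0,0]]'
```

```text
clock: 44.3
tool_pos: [0.5031, 0.0223, 0.0435]
orientation: [[-0.053, 0.964, 0.259], [0.999, 0.051, 0.014], [0.0, 0.259, -0.966]]
ft_force: [0.1, 0.2, -0.7]
grip_width: 0.225
finger_force: 10.0
```

```bash
python3 -m jog '[[0,-0.03,0.12,0,0,0],[0,-0.03,0.12,0,0,0],[0,0,0,0,0,0],[0,0,0,0,0,0]]'
```

```text
clock: 44.8
tool_pos: [0.503, 0.0223, 0.0359]
orientation: [[-0.053, 0.965, 0.258], [0.999, 0.051, 0.014], [0.0, 0.259, -0.966]]
ft_force: [0.2, 0.9, -0.0]
grip_width: 0.224
finger_force: 10.0
```

```bash
python3 -m jog '[[0,0,0,0,0,0],[0,0,0,0,0,0],[0,0,0,0,0,0],[0,0,0,0,0,0],[0,0.06,-0.24,0,0,0],[0,0.13,-0.48,0,0,0],[0,0.26,-0.96,0,0,0],[0,0.26,-0.96,0,0,0],[0,0.26,-0.96,0,0,0],[0,0.26,-0.96,0,0,0],[0,0,0,0,0,0]]' 26
python3 -m jog '[[-1,0,0,0.5,0,0],[-1,0,0,0.5,0,0],[-1,0,0,0.5,0,0],[-1,0,0,0.5,0,0],[-1,0,0,0.5,0,0],[-1,0,0,0.5,0,0],[-1,0,0,0,0,0],[-1,0,0,0,0,0],[-1,0,0,0,0,0],[0,0,0,0,0,0]]'
python3 - <<'E'
from h import *
t=read_camera("top");s=read_camera("scene")
I=t["img"][:,:,::-1];S=s["img"][:,:,::-1]
def crop(I,u,v,w,h,k): return cv2.resize(I[v:v+h,u:u+w],None,fx=k,fy=k,interpolation=cv2.INTER_CUBIC)
can=np.zeros((600,800,3),np.uint8)
can[:300,:480]=crop(I,225,160,160,100,3);can[:300,480:]=crop(S,230,195,128,120,2.5)
can[300:600,:400]=cv2.resize(I,(400,300));can[300:600,400:]=cv2.resize(S,(400,300))
cv2.imwrite("pics/c11.png",can)
E
```

```text
clock: 46.18
tool_pos: [0.5046, 0.0223, 0.1819]
orientation: [[-0.053, 0.963, 0.265], [0.999, 0.051, 0.013], [-0.001, 0.265, -0.964]]
ft_force: [-0.9, 0.2, 0.2]
grip_width: 0.295
finger_force: 0.0
clock: 47.42
tool_pos: [0.5168, -0.2487, 0.1759]
orientation: [[-0.05, 0.999, -0.002], [0.999, 0.05, 0.001], [0.001, -0.002, -1.0]]
ft_force: [0.2, -0.0, -0.1]
grip_width: 0.296
finger_force: 0.0
```

View pics/c11.png

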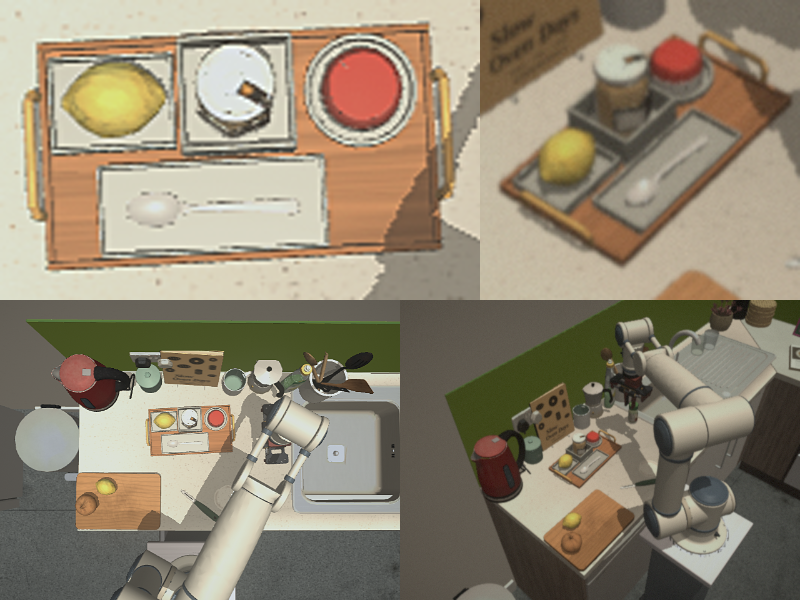

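All four items lie flat in their dishes, nothing else has moved, and the arm is clear. Handing in.

```bash
python3 -c "
from bench import env
print(env.sign_off())"
```

```text
the job is handed in; nothing more can be done
None
```

The tea tray is laid and handed in at about 47 s: honey in the cup, timer in the round dish, worktop lemon in the oblong dish and teaspoon along its rest, with the look-alikes left alone; no verdict came back.

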